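# Clamp the glued honey dipper

### The arm

A 7-joint arm with a two-finger parallel gripper is mounted at the origin on the work surface. World frame = base frame: x ahead of the robot, y to its left, z up, the work surface at z = 0. Lengths are in m, angles in rad, forces in N, time in s.
With the tool pointing down it reaches from about 0.4 to 0.85 m from the base axis. Payload 4.5 kg.
Tool frame: the origin (TCP) lies at the very end of the fingers, on their centre line; the grasp point (between the pads) lies 19 mm behind it (tcp_to_grasp is the z of the grasp point in the tool frame, in m); z points along the fingers, y is the line along which they close (so a half turn about z gives the same grasp; the last joint's range is limited). The gripper opens to 88 mm and grips with 3 to 60 N. Pads are 18 mm wide; open, the fingers measure 123 mm over their backs; the gripper's body (75 mm by 187 mm) begins 45 mm behind the grasp point.
Start: joints at [-1.237, 0.689, -0.195, 1.565, 0.157, 0.902, -0.215], TCP at [0.185, 0.597, 0.239] pointing down, gripper open.
Joint ranges: [-3.01, 3.01], [-0.46, 2.08], [-1.47, 1.51], [0.13, 2.56], [-1, 4.14], [0.04, 2.09], [-2.66, 2.66]. Speed limits (rad/s): [2.57, 2.57, 3.14, 3.14, 3.14, 3.14, 3.14].

### API

Orientations are given as a unit quaternion [x, y, z, w].
In Python, from plant import * gives the robot as it stands. The module is installed in compiled form; this text tells all that it offers.
- The arm moves only by the shell command python3 -m jog 'ROWS' [OPENING] [FORCE]. ROWS is JSON, a list that holds one entry, the list of rows, each a list of 6 numbers: the shift along the tool's x, y, z in m, then the turn, a rotation vector about the tool's x, y, z in rad. In form: [[[dx, dy, dz, ax, ay, az], ...]]. A call has 1 to 12 rows; each row shifts and turns the commanded pose from where the row before left it, along the tool's axes as they then stand; what a row does not reach is not made up. A row lasts 1/8 s, in which the tool goes at most 62.5 mm and 10.7 degrees, less where a joint would pass 70% of its speed; a pose out of reach is approached as far as the arm can. A call with a gripper value outside its range is refused whole. OPENING is the finger opening in m, from 0 to 0.0881, set as the call begins (- or left out, the last holds). The fingers move at their own pace and stop on an object; FORCE is the grip in N (left out, the last holds). Time passes only in rows, so rows that do not move let the fingers close. It gives the time, the measured TCP pose, the force, the opening and the grip force at its end, in the units of the state.
- get_state(): the state, without advancing time (a new reading comes with each control period).
- snapshot(name): name is "scene" or "top" or "wrist"; returns a dict with "frame" (480x640x3 uint8, red, green, blue), "mtx" (3x3 intrinsics, pixels), "xyz" and "orientation" of the camera in the world; the wrist camera has in their place "mount" (4x4, takes a point from camera to tool coordinates, whose origin is the TCP and whose axes are the flange's). Camera axes: x right, y down, z forward; pixel columns grow to the right and rows downward; lengths in m; the calibration is good to about 2 mm. A picture is of the moment at which its call begins: read the wrist's pose just before it. There is no depth.
- finish_job(): hands the job in; it is judged then, once.
The state is a dict: "clock": time; "q": joint angles; "qd": joint speeds; "joint_torque": joint torques, N m; "tool_pos": TCP position; "eef_rot": TCP orientation; "contact_force": force on the tool from outside, world axes, zero at the start; "moment": the same for the moment, N m; "opening": opening from 0.0 (shut) to 1.0 (fully open); "finger_force": force on a finger pad.
Only numpy, scipy, OpenCV 4.12 (cv2) and the standard library are available. Lean on these libraries where they do the work, as an engineer would, in place of code of your own. Each camera call takes 0.05 s, during which the arm holds its last target. There are 200 camera calls.

### The job

The split in the honey dipper's handle has just been glued. Take the dipper off the lazy Susan and lay it flat on the clamp block between the clamp's two jaws, handle end in towards the bar and head hanging out past the open edge of the block; then pump the clamp's trigger (do not push the jaw or bar by hand) until the sprung pad presses the handle firmly but without crushing it, and finish still holding the trigger squeezed so that the pressure stays on. Leave the mug, funnel and sippy cup where they stand.

Things in the scene. Friction and masses are not known exactly. Their poses are not given: they have to be found in the camera images.
- dipper: Light wooden honey dipper, loose, about 45 g: square handle 14 x 14 mm, 140 mm long, then a grooved head 40 mm long, 31 mm across. Origin on the handle's underside, 95 mm from its free end (centre of mass 5 mm nearer the head); x along the handle to the head, z up. Starts lying flat on the lazy Susan, head hanging out past the rim.
- dipper_head (a point): Centre of the far end face of the dipper's head, 85 mm along x from the dipper's origin and 7 mm above it.
- dipper_butt (a point): Centre of the free end face of the dipper's handle, 95 mm along -x from the dipper's origin and 7 mm above it.
- turntable: White plastic lazy Susan, its base fixed to the worktop: plate 160 mm in diameter that turns with some friction, flat top 30 mm above the worktop. Origin on the worktop under its centre.
- clamp: One-hand bar clamp lying on its side, fixed on a dark wooden block. Origin on the worktop under the bar, at the fixed jaw's face; x along the bar from fixed to moving jaw, y across to the side of grip and trigger, z up. In mm: block x -130..105, y -140..30, flat top z 30. Bar y -6..6 (teeth to y 11), z 36..52, it slides along x. Ratchet housing x -74..-2, y -16..26, top z 66.
- clamp_fixed_jaw (a point): Middle of the fixed jaw's face, clamp frame x 0, y -40, z 44 mm. The fixed jaw fills x -40..0, y -60..-4, top z 60 mm.
- clamp_bed (a point): Point on the block's top at x 18, y -115, z 30 mm of the clamp frame: about where the dipper's origin goes, with the dipper's x along the clamp's -y. The handle then lies between the jaws, the head hangs past the block's edge at y -140. Jaws end at y -62, so fingers have free room here.
- clamp_squeeze (a point): Clamp frame x -52.5, y 80, z 47 mm: centre of grip and trigger when fully squeezed. Pads closing along the clamp's x about this fixed point push the trigger first and meet the grip only at the end of the stroke, 27 mm apart; open them at least 75 mm before. The fixed grip is a bar x -66..-50, y 20..112, z 32..62 mm, only the worktop below it.
- trigger (a joint): Trigger squeeze, rad: 0 at rest (sprung back), 0.17 fully squeezed. Steel lever in front of the grip, 8 mm thick, reaching to y 112, z 33..61 mm of the clamp frame, on an upright pivot at x -32, y -50. At y 80 its front face goes from x -17 (rest) to -39 mm (squeezed): grip plus trigger measure 49 mm, then 27 mm. The return spring needs 1 to 2 N there.
- trigger_lever: The trigger lever itself; origin on its pivot.
- jaw (a joint): Advance of the moving jaw, m; gap from free pad to fixed jaw is 0.060 minus this. Each full squeeze and full release of the trigger advances it one 7 mm tooth; it stays when the trigger returns (3 N friction) but has no lock: pressure over 3 N fades on release. Pad push = 2 x finger force on the trigger at y 80, less about 3 N. Squeeze with 8 to 14 N; over 24 N crushes.
- far_jaw: The moving jaw with the bar and pad: block 22 mm thick, y -62 to 8 mm of the clamp frame, top z 59; origin at the face of the uncompressed pad on the bar's line, 44 mm above the worktop.
- pad_spring (a joint): Compression of the sprung rubber pad on the moving jaw, m: 0 free, 0.003 at its stop; 4 N per mm, hard beyond the stop. 1.5 mm or more is a good clamping.
- jaw_pad: Rubber pad, 40 mm along y (y -60 to -20 of the clamp frame) and 24 mm high; origin in the middle of the face that touches the handle.
- mug: Stainless steel mug, 78 mm in diameter, 88 mm tall, loose; origin under its centre. Leave it.
- funnel: Blue plastic funnel standing on its wide mouth, 100 mm in diameter, 95 mm tall, loose; origin under its centre. Leave it.
- sippy_cup: Coral silicone sippy cup, 74 mm in diameter, 126 mm tall, loose; origin under its centre. Leave it.
Mind the look-alikes: they are no part of the job. There is more than one size of the dipper; the job needs the middle-sized.

How it is judged:
On the way, in this order (a step that is already met when the one before it is completed fails the run):
1. the dipper lies flat on the block between the jaws, head out past the open edge, let go, the pad not yet pressing (angle between dipper's own z axis and vertical below 0.12 rad and angle between the x axis of dipper and the y axis of clamp, either way round below 0.15 rad and z of dipper in the frame of clamp between 0.025 and 0.035 m and y of dipper_butt in the frame of clamp between -0.05 and 0 m and y of dipper_head in the frame of clamp below -0.15 m and x of dipper_butt in the frame of clamp between 0 and 0.06 m and contact force between the fingers and dipper below 0.3 N and linear speed of dipper below 0.03 m/s and contact force between jaw_pad and dipper below 4 N), for 0.2 s.
2. the trigger has been pumped until the pad presses the handle with over 5 N (contact force between jaw_pad and dipper above 5 N), for 0.2 s.
At the end, for the whole second after the job is handed in: Dipper lies on the block, level to 0.12 rad, across the bar to 0.15 rad, handle end within 50 mm of the bar's line, head on the open side, untouched by the fingers; the pad presses it with 5 to 50 N while the fingers push the trigger with over 1.5 N (angle between dipper's own z axis and vertical below 0.12 rad and angle between the x axis of dipper and the y axis of clamp, either way round below 0.15 rad and z of dipper in the frame of clamp between 0.025 and 0.035 m and y of dipper_butt in the frame of clamp between -0.05 and 0 m and y of dipper_head in the frame of clamp below -0.15 m and x of dipper_butt in the frame of clamp between 0 and 0.06 m and contact force between the fingers and dipper below 0.3 N and contact force between jaw_pad and dipper above 5 N and contact force between the fingers and trigger_lever above 1.5 N and value of joint trigger above 0.01 rad and linear speed of dipper below 0.02 m/s); the arm keeps its last pose, push and grip.
It fails at once if the handle is crushed: the pad presses with over 50 N (contact force between jaw_pad and dipper above 50 N).
It fails at once if the moving jaw or bar is pushed by hand (over 4 N) (contact force between any of the fingers, the arm and far_jaw above 4 N).
It fails at once if the mug, funnel or sippy cup is moved by over 30 mm (distance of any of mug, funnel, sippy_cup from where it was at the start of the episode above 0.03 m).
It also fails if it takes over 72 s, if anything falls off the work surface, if the arm or the gripper's body presses on something with over 40 N, if the wrist force passes 120 N, or if a joint passes its speed limit or range.

## Working session

There is one attempt and no reset: what is moved stays moved. The work goes in short steps, Python scripts to look and compute and a shell command to move; the robot and the scene stay as the last step left them, time stands still between calls to the robot, and variables do not carry over. Pictures are saved under pics/ and viewed, at most 10 in all, crops included, and the job is handed in when it is done.

```bash
mkdir -p pics; cat > h.py <<'E'
from plant import *
import numpy as np, cv2
from scipy.spatial.transform import Rotation as R
def snap(n,f):
    s=get_state(); d=snapshot(n); cv2.imwrite('pics/'+f+'.png',d['frame'][:,:,::-1])
    if n=='wrist':
        T=np.eye(4);T[:3,:3]=R.from_quat(s['eef_rot']).as_matrix();T[:3,3]=s['tool_pos'];P=T@np.array(d['mount'])
    else:
        P=np.eye(4);o=np.array(d['orientation']);P[:3,:3]=R.from_quat(o).as_matrix() if o.size==4 else o;P[:3,3]=d['xyz']
    np.savez('pics/'+f+'.npz',P=P,K=np.array(d['mtx'])); return d
def ray(f,uv):
    z=np.load('pics/'+f+'.npz');r=z['P'][:3,:3]@np.linalg.inv(z['K'])@[uv[0],uv[1],1.];return z['P'][:3,3],r/np.linalg.norm(r)
def plane(f,uv,h):
    o,r=ray(f,uv);return o+r*(h-o[2])/r[2]
def tri(obs):
    A=0;b=0
    for f,uv in obs:
        o,r=ray(f,uv);M=np.eye(3)-np.outer(r,r);A=A+M;b=b+M@o
    return np.linalg.solve(A,b)
E
python3 - <<'E'
from h import *
for n in('scene','top'):
    d=snap(n,n+'0');print(n,d['xyz'],d['orientation'],d['mtx'])
s=get_state();print(s)
E
```

```text
scene [1.58556457 0.14980817 1.09118488] [ 0.60487849  0.69106131 -0.29842861 -0.25980117] [[577.24075657   0.         321.49265375]
 [  0.         577.24075657 234.83396848]
 [  0.           0.           1.        ]]
top [ 0.27865512 -0.00533168  1.45105896] [-0.70420315  0.70481469 -0.05965786  0.06144195] [[487.62548816   0.         328.25720451]
 [  0.         487.62548816 238.33783079]
 [  0.           0.           1.        ]]
{'clock': 0.1, 'q': array([-1.23717257,  0.68990483, -0.1945144 ,  1.5662198 ,  0.157316  ,
        0.90246584, -0.21507229]), 'qd': array([-1.65293611e-03, -2.60913695e-03,  1.87520636e-03, -5.46655200e-03,
       -6.27454805e-04, -7.11033469e-06,  1.48800273e-03]), 'joint_torque': array([-3.27837712e-03, -5.28497207e+01, -1.27166692e+00, -1.53836757e+01,
       -5.26242633e-02,  1.99067887e-03,  4.51519168e-05]), 'tool_pos': array([0.18447903, 0.59658041, 0.23799252]), 'eef_rot': array([ 1.49298016e-01,  9.88791918e-01, -8.01061590e-04, -5.66815296e-05]), 'contact_force': array([ 0.01617525, -0.54660357,  0.59362663]), 'moment': array([-0.02179331, -0.04298441, -0.01319636]), 'finger_force': 0.0, 'opening': 1.00048217069476}
```

View pics/scene0.png

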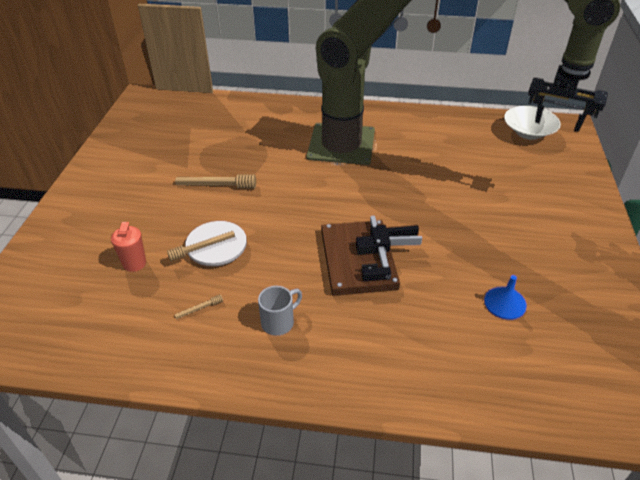

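View pics/top0.png

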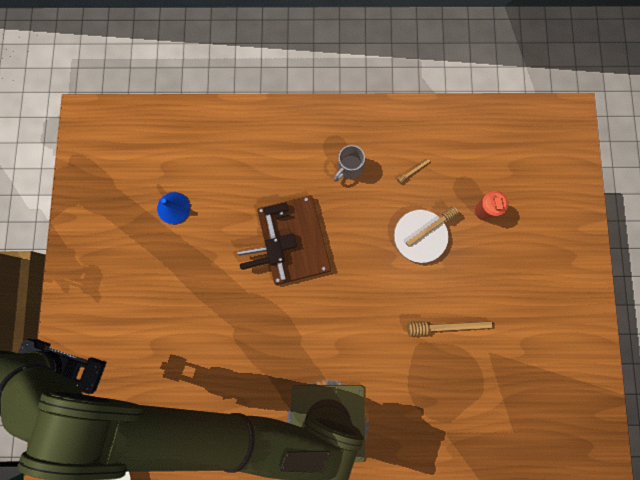

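Scene: the middle-sized dipper lies on the white plate (top view: butt ~(407,243), head ~(457,211)). The sippy cup at (495,204) is close to its head. The clamp block has corners of about (258,208), (309,195), (332,271) and (280,285), and the bar runs up and slightly left.

```bash
python3 - <<'E'
from h import *
for n,uv,h in [('plate',(421,237),.03),('butt',(407,243),.037),('head',(457,211),.037),('c1',(258,208),.03),('c2',(309,195),.03),('c3',(332,271),.03),('c4',(280,285),.03),('sippy',(495,204),.1),('mug',(351,160),.06),('funnel',(174,208),.03)]:
    print(n,plane('top0',uv,h).round(3))
im=cv2.imread('pics/top0.png');hsv=cv2.cvtColor(im,cv2.COLOR_BGR2HSV)
print(hsv[250,305],hsv[230,310],hsv[237,435],hsv[230,425],hsv[300,350])
m=((hsv[...,1]<60)&(hsv[...,2]>150)).astype(np.uint8)*255;m[:180]=0;m[290:]=0;m[:,:380]=0;m[:,470:]=0
c=max(cv2.findContours(m,0,1)[0],key=cv2.contourArea);(x,y),r=cv2.minEnclosingCircle(c);print(x,y,r,plane('top0',(x,y),.03))
m=((hsv[...,2]<110)&(hsv[...,1]>80)).astype(np.uint8)*255;m[:180]=0;m[300:]=0;m[:,:250]=0;m[:,345:]=0
cv2.imwrite('pics/m.png',m)
c=max(cv2.findContours(m,0,1)[0],key=cv2.contourArea);b=cv2.boxPoints(cv2.minAreaRect(c));print([(p,plane('top0',p,.03).round(3)) for p in b])
E
```

```text
plate [ 0.528 -0.276  0.03 ]
butt [ 0.509 -0.233  0.037]
head [ 0.606 -0.384  0.037]
c1 [0.617 0.208 0.03 ]
c2 [0.657 0.056 0.03 ]
c3 [ 0.428 -0.013  0.03 ]
c4 [0.387 0.139 0.03 ]
sippy [ 0.611 -0.476  0.1  ]
mug [ 0.756 -0.07   0.06 ]
funnel [0.617 0.46  0.03 ]
[ 12 186 100] [ 12 175 102] [  9  16 226] [ 17 131 196] [ 13 181 165]
420.7209167480469 235.906982421875 27.2195987701416 [ 0.53174421 -0.27539152  0.03      ]
[(array([236.52943, 213.11765], dtype=float32), array([0.601, 0.272, 0.03 ])), (array([316.52945, 193.11765], dtype=float32), array([0.663, 0.033, 0.03 ])), (array([336.4118 , 272.64706], dtype=float32), array([ 0.423, -0.026,  0.03 ])), (array([256.41177, 292.64706], dtype=float32), array([0.365, 0.207, 0.03 ]))]
```

```bash
python3 -m jog '[[[-0.039,-0.030,-0.01,0,0,0],[-0.039,-0.030,-0.01,0,0,0],[-0.039,-0.030,-0.01,0,0,0],[-0.039,-0.030,-0.01,0,0,0],[-0.039,-0.030,-0.01,0,0,0],[-0.039,-0.030,-0.01,0,0,0],[-0.039,-0.030,-0.01,0,0,0],[-0.039,-0.030,-0.01,0,0,0],[-0.039,-0.030,-0.01,0,0,0],[-0.039,-0.030,-0.01,0,0,0],[-0.039,-0.030,-0.01,0,0,0],[0,0,0,0,0,0]]]'
python3 - <<'E'
from h import *
d=snap('wrist','w1');print(d['mount'],d['mtx'])
E
```

```text
clock: 1.6
tool_pos: [0.4994, 0.1507, 0.3489]
eef_rot: [0.154, 0.988, -0.001, 0.001]
contact_force: [-1.3, 0.6, -0.2]
opening: 0.997
finger_force: 0.0
[[-5.86101391e-04 -9.59480571e-01 -2.81774184e-01  7.18731704e-02]
 [ 9.99999734e-01 -4.39831525e-04 -5.82350838e-04 -1.05335078e-03]
 [ 4.34821146e-04 -2.81774450e-01  9.59480573e-01 -1.45843068e-01]
 [ 0.00000000e+00  0.00000000e+00  0.00000000e+00  1.00000000e+00]] [[333.60464685   0.         321.88407371]
 [  0.         333.60464685 239.83573296]
 [  0.           0.           1.        ]]
```

View pics/w1.png

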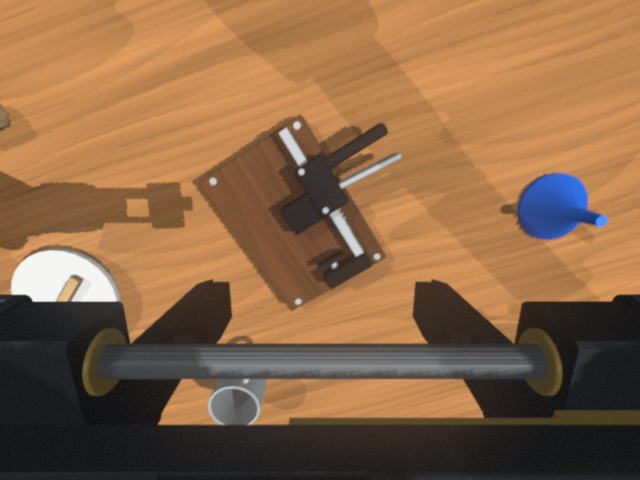

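w1: block with screws at about (213,181), (297,126), (298,301), (377,257). The trigger is the light rod ending at (400,156) and the grip is the dark one ending at (385,130). The mug and funnel are clear of the path.

```bash
python3 -m jog '[[[-0.019,-0.042,0.012,0,0,0],[-0.019,-0.042,0.012,0,0,0],[-0.019,-0.042,0.012,0,0,0],[-0.019,-0.042,0.012,0,0,0],[-0.019,-0.042,0.012,0,0,0],[-0.019,-0.042,0.012,0,0,0],[-0.019,-0.042,0.012,0,0,0],[-0.019,-0.042,0.012,0,0,0],[-0.019,-0.042,0.012,0,0,0],[-0.019,-0.039,0.011,0,0,0],[0,0,0,0,0,0],[0,0,0,0,0,0]]]'
python3 -c "
from h import *
snap('wrist','w2')"
python3 -m jog '[[[0,0,0.02,0,0,0.173],[0,0,0.02,0,0,0.173],[0,0,0.02,0,0,0.173],[0,0,0.02,0,0,0.171],[0,0,0,0,0,0],[0,0,0,0,0,0]]]'
python3 - <<'E'
from h import *
snap('wrist','w3')
a=cv2.imread('pics/w2.png');b=cv2.imread('pics/w3.png')
cv2.imwrite('pics/w23.png',cv2.resize(np.vstack([a[:330],b[:330]]),None,fx=.9,fy=.9))
# screws in w1: bright low-sat blobs
im=cv2.imread('pics/w1.png');h=cv2.cvtColor(im,cv2.COLOR_BGR2HSV)
for p in [(213,181),(297,126),(298,301),(377,257)]:
    x,y=p;w=h[y-7:y+8,x-7:x+8].astype(int);m=((w[...,1]<90)&(w[...,2]>120));yy,xx=np.nonzero(m);u=(xx.mean()+x-7,yy.mean()+y-7);print(m.sum(),np.round(u,1),plane('w1',u,.03).round(4))
E
```

```text
clock: 3.15
tool_pos: [0.5558, -0.2966, 0.2293]
eef_rot: [0.148, 0.989, 0.001, -0.0]
contact_force: [0.0, 1.0, 0.0]
opening: 1.001
finger_force: 0.0
clock: 3.95
tool_pos: [0.5562, -0.2983, 0.1507]
eef_rot: [0.473, 0.881, 0.0, 0.001]
contact_force: [-0.5, -0.3, -0.4]
opening: 1.001
finger_force: 0.0
65 [212.8 180.9] [0.4345 0.0115 0.03  ]
78 [296.3 125.6] [0.4011 0.1448 0.03  ]
51 [297.6 301.2] [0.6434 0.0638 0.03  ]
54 [376.6 256.4] [0.6098 0.1983 0.03  ]
```

View pics/w23.png

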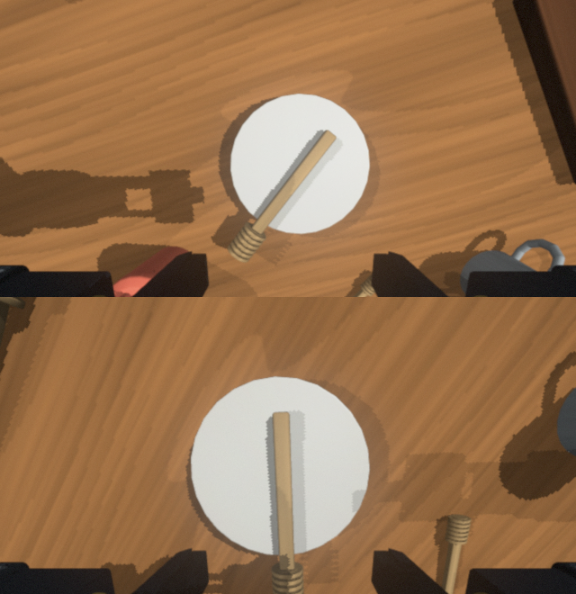

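w2/w3: dipper on the plate, butt up at about (370,149) in w2 and (312,129) in w3, with the handle running down the image. The small dipper lies off to the right.

```bash
python3 - <<'E'
from h import *
P={}
for f,seed in (('w2',(340,190)),('w3',(315,180))):
    im=cv2.imread(f'pics/{f}.png');h=cv2.cvtColor(im,cv2.COLOR_BGR2HSV)
    pl=((h[...,1]<60)&(h[...,2]>120)).astype(np.uint8)*255;pl[300:]=0
    c=max(cv2.findContours(pl,0,1)[0],key=cv2.contourArea);hull=cv2.convexHull(c)
    hm=cv2.drawContours(np.zeros_like(pl),[hull],-1,255,-1)
    m=((h[...,1]>=70)&(hm>0)&(h[...,0]<30)&(h[...,2]>110)).astype(np.uint8)*255
    m=cv2.morphologyEx(m,cv2.MORPH_OPEN,np.ones((5,5)))
    c=max(cv2.findContours(m,0,1)[0],key=cv2.contourArea)
    r=cv2.minAreaRect(c);b=cv2.boxPoints(r);b=b[np.argsort(b[:,1])];but=(b[0]+b[1])/2;far=(b[2]+b[3])/2
    P[f]=(but,far,cv2.fitEllipse(hull));print(f,but,far,r,P[f][2])
print('butt top',tri([(f,P[f][0]) for f in P]).round(4))
print('plate c',tri([(f,P[f][2][0]) for f in P]).round(4))
for f in P: 
    a,b=plane(f,P[f][0],.044),plane(f,P[f][1],.044);d=b-a;print(f,a.round(4),b.round(4),np.arctan2(d[1],d[0]), (a+.095*d/np.linalg.norm(d)).round(4))
E
```

```text
w2 [368.12628 148.09792] [291.38953 247.07726] ((329.7579040527344, 197.58758544921875), (13.31978988647461, 125.24154663085938), 37.785736083984375) ((332.7501220703125, 181.48226928710938), (154.60191345214844, 155.93093872070312), 35.61982727050781)
w3 [311.83673 128.76427] [317.2334  285.26782] ((314.5350646972656, 207.01605224609375), (156.59658813476562, 17.265602111816406), 88.02507019042969) ((310.773193359375, 187.39581298828125), (198.36489868164062, 199.30955505371094), 134.25836181640625)
butt top [ 0.5054 -0.2354  0.0416]
plate c [ 0.5302 -0.2768  0.0015]
w2 [ 0.5052 -0.2356  0.044 ] [ 0.5778 -0.3375  0.044 ] -0.950978734664122 [ 0.5603 -0.313   0.044 ]
w3 [ 0.5056 -0.2356  0.044 ] [ 0.5759 -0.3355  0.044 ] -0.9581021571001651 [ 0.5602 -0.3133  0.044 ]
```

```bash
python3 -m jog '[[[-0.005,-0.002,0.02,0,0,-0.031],[-0.005,-0.002,0.02,0,0,0],[-0.005,-0.001,0.02,0,0,0],[0,0,0.02,0,0,0],[0,0,0.02,0,0,0],[0,0,0.012,0,0,0],[0,0,0.005,0,0,0],[0,0,0,0,0,0]]]'; python3 -m jog '[[[0,0,0,0,0,0],[0,0,0,0,0,0],[0,0,0,0,0,0],[0,0,0,0,0,0],[0,0,0,0,0,0],[0,0,0,0,0,0]]]' 0.01 15
```

```text
clock: 5.0
tool_pos: [0.5599, -0.3145, 0.0327]
eef_rot: [0.461, 0.887, 0.0, 0.0]
contact_force: [0.5, -0.4, -0.2]
opening: 1.0
finger_force: 0.0
clock: 5.75
tool_pos: [0.5597, -0.3145, 0.0327]
eef_rot: [0.461, 0.887, 0.0, -0.0]
contact_force: [0.9, -0.2, 0.3]
opening: 0.346
finger_force: 0.0
```

```bash
python3 -m jog '[[[0,0,0,0,0,0],[0,0,0,0,0,0],[0,0,0,0,0,0],[0,0,0,0,0,0],[0,0,0,0,0,0]]]'; python3 -m jog '[[[0,0,-0.01,0,0,0],[0,0,-0.02,0,0,0],[0,0,-0.04,0,0,0],[0,0,-0.04,0,0,0],[0,0,-0.04,0,0,0],[0,0,0,0,0,0],[0,0,0,0,0,0]]]'
```

```text
clock: 6.38
tool_pos: [0.5597, -0.3145, 0.0327]
eef_rot: [0.461, 0.887, 0.0, -0.0]
contact_force: [-0.2, 0.1, 0.3]
opening: 0.157
finger_force: 15.0
clock: 7.25
tool_pos: [0.5594, -0.3143, 0.1832]
eef_rot: [0.461, 0.887, 0.0, -0.0]
contact_force: [0.3, 0.1, -1.3]
opening: 0.156
finger_force: 15.0
```

```bash
python3 -m jog '[[[0,0,0,0,0,0.183],[0,0,0,0,0,0.182],[0.044,0.012,0,0,0,0],[0.044,0.012,0,0,0,0],[0.044,0.012,0,0,0,0],[0.044,0.012,0,0,0,0],[0.044,0.012,0,0,0,0],[0.044,0.012,0,0,0,0],[0.044,0.012,0,0,0,0],[0.044,0.012,0,0,0,0],[0,0,0,0,0,0],[0,0,0,0,0,0]]]'; python3 - <<'E'
from h import *
snap('wrist','w4')
E
```

```text
clock: 8.75
tool_pos: [0.566, 0.0495, 0.1819]
eef_rot: [0.615, 0.789, -0.001, -0.0]
contact_force: [-1.3, -0.7, 0.1]
opening: 0.154
finger_force: 15.0
```

View pics/w4.png

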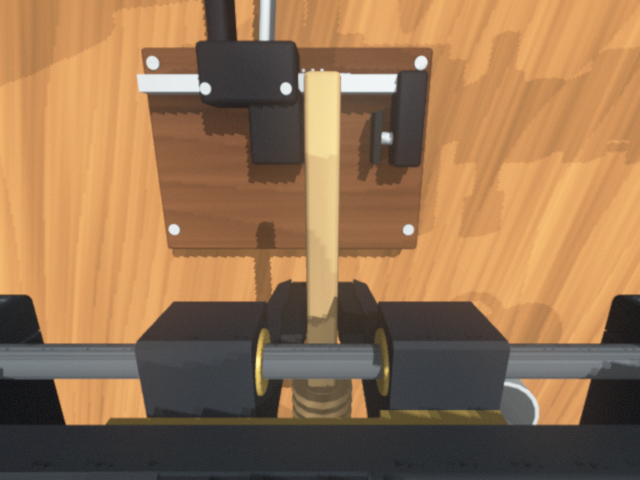

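w4: the dipper is held and aligned above the block. Screws are at (153,62), (420,63), (174,229), (408,229). The fixed jaw's top front corner is at about (302,163) and the pad face is at about column 372.

```bash
python3 - <<'E'
from h import *
def scr(f,pts):
    h=cv2.cvtColor(cv2.imread(f'pics/{f}.png'),cv2.COLOR_BGR2HSV);o=[]
    for x,y in pts:
        w=h[y-9:y+10,x-9:x+10].astype(int);m=((w[...,1]<90)&(w[...,2]>120));yy,xx=np.nonzero(m);o.append((xx.mean()+x-9,yy.mean()+y-9))
    return o
# order: (-,+),(+,+),(-,-),(+,-) in clamp x,y
a=scr('w1',[(297,126),(377,257),(213,181),(298,301)]);b=scr('w4',[(153,62),(420,63),(174,229),(408,229)])
T=np.array([tri([('w1',p),('w4',q)]) for p,q in zip(a,b)]);print(T.round(4))
Q=np.array([plane('w4',q,.03) for q in b]);print(Q.round(4))
C=Q.mean(0);d=Q[1]+Q[3]-Q[0]-Q[2];e=Q[0]+Q[1]-Q[2]-Q[3]
print(C,np.arctan2(d[1],d[0]),np.arctan2(-e[0],e[1]),np.linalg.norm(d)/2,np.linalg.norm(e)/2)
y=np.arctan2(d[1],d[0]);Rm=np.array([[np.cos(y),-np.sin(y)],[np.sin(y),np.cos(y)]])
org=C[:2]-Rm@[-.0125,-.055];print('org',org)
loc=lambda p:(Rm.T@(np.array(p)[:2]-org)*1000).round(1)
for n,uv,h in [('corner -+',(142,48),.03),('corner ++',(433,48),.03),('corner --',(170,249),.03),('corner +-',(417,249),.03),('fixedjaw 0,-60',(302,163),.06),('jaw',(421,165),.059),('hous -2,-16',(298,104),.066),('pad',(372,163),.056)]: print(n,loc(plane('w4',uv,h)))
s=get_state();q=s['eef_rot'];print('tcp',s['tool_pos'].round(4),loc(s['tool_pos']),'closing yaw',2*np.arctan2(q[1],q[0])-np.pi/2,'clampyaw',y)
# dipper handle: butt corners / axis
t=s['tool_pos'][2]
for n,uv in [('butt L',(305,72)),('butt R',(340,72)),('mid L',(307,230)),('mid R',(338,230))]: print(n,loc(plane('w4',uv,t+.011)))
np.savez('clamp.npz',org=org,y=y,Rm=Rm)
E
```

```text
[[0.4027 0.1434 0.0339]
 [0.6112 0.1984 0.0261]
 [0.4345 0.0106 0.0293]
 [0.6459 0.062  0.0243]]
[[0.401  0.1445 0.03  ]
 [0.6102 0.1972 0.03  ]
 [0.4347 0.0102 0.03  ]
 [0.644  0.0627 0.03  ]]
[0.52248969 0.10365065 0.03      ] 0.24640543598352269 0.2457581979079843 0.21572012605743143 0.1386047172156207
org [0.52119656 0.1600384 ]
corner -+ [-127.1   24.7]
corner ++ [104.5  24.5]
corner -- [-126.5 -143.5]
corner +- [ 105.3 -143.4]
fixedjaw 0,-60 [  0.6 -62.9]
jaw [ 94.2 -64.5]
hous -2,-16 [ -1.2 -20.5]
pad [ 56.  -63.1]
tcp [0.5662 0.0486 0.1821] [  16.5 -119.1] closing yaw 0.2451751449709989 clampyaw 0.24640543598352269
butt L [ 10.3 -22.3]
butt R [ 23.1 -22.3]
mid L [ 10.3 -82.1]
mid R [ 23.2 -82.1]
```

```bash
python3 -m jog '[[[0,-0.005,0.025,0,0,0],[0,0,0.025,0,0,0],[0,0,0.025,0,0,0],[0,0,0.025,0,0,0],[0,0,0.02,0,0,0],[0,0,0.015,0,0,0],[0,0,0.008,0,0,0],[0,0,0.005,0,0,0],[0,0,0,0,0,0],[0,0,0,0,0,0]]]'
```

```text
clock: 10.05
tool_pos: [0.5623, 0.0491, 0.0352]
eef_rot: [0.615, 0.789, 0.0, 0.0]
contact_force: [-0.6, -0.1, -0.8]
opening: 0.159
finger_force: 15.0
```

```bash
python3 -m jog '[[[0,0,0.002,0,0,0],[0,0,0,0,0,0]]]' && python3 -m jog '[[[0,0,0,0,0,0],[0,0,0,0,0,0],[0,0,0,0,0,0],[0,0,0,0,0,0],[0,0,-0.02,0,0,0],[0,0,-0.04,0,0,0],[0,0,-0.05,0,0,0],[0,0,-0.04,0,0,0],[0,0,0,0,0,0],[0,0,0,0,0,0]]]' 0.088; python3 - <<'E'
from h import *
snap('wrist','w5')
E
```

```text
clock: 10.3
tool_pos: [0.5619, 0.0491, 0.0328]
eef_rot: [0.615, 0.789, 0.0, 0.0]
contact_force: [-0.2, 0.4, 0.4]
opening: 0.158
finger_force: 15.0
clock: 11.55
tool_pos: [0.5613, 0.0492, 0.1822]
eef_rot: [0.615, 0.789, -0.0, -0.0]
contact_force: [0.5, -0.4, 0.1]
opening: 1.002
finger_force: 0.0
```

View pics/w5.png

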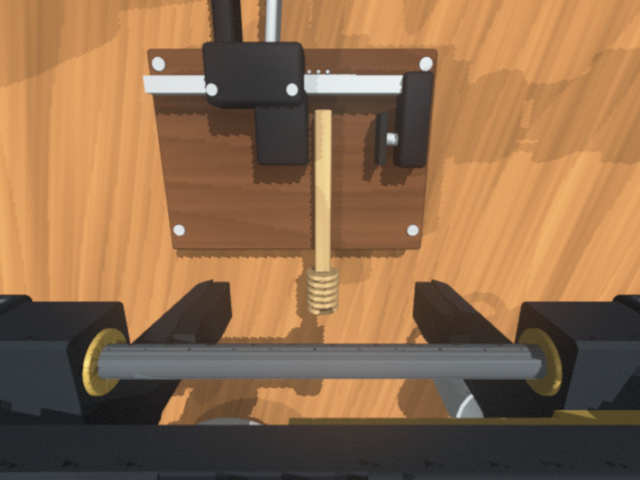

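w5: dipper lies straight on the block. The butt is at (323,110) between fixed jaw (edge column 307) and pad (column 378), and the head at (322,290) is out past the block's edge.

```bash
python3 - <<'E'
from h import *
z=np.load('clamp.npz');Rm=z['Rm'];org=z['org']+Rm@[.0005,-.0037]
loc=lambda p:(Rm.T@(np.array(p)[:2]-org)*1000).round(1)
print('trig tip',loc(plane('w1',(400,156),.061)),'grip tip',loc(plane('w1',(384,130),.062)))
print('butt',loc(plane('w5',(323,110),.044)),'head junction',loc(plane('w5',(322,270),.044)))
s=get_state();T=org+Rm@[-.054,.08];d=T-s['tool_pos'][:2];Rt=R.from_quat(s['eef_rot']).as_matrix();print(T,(Rt.T@[d[0],d[1],0]).round(4))
E
```

```text
trig tip [-18.9 110.8] grip tip [-57.  108.5]
butt [ 12.1 -18. ] head junction [  11.3 -154.4]
[0.45070144 0.22098409] [ 0.1936 -0.0649  0.0002]
```

```bash
python3 -m jog '[[[0.048,-0.016,0,0,0,0],[0.048,-0.016,0,0,0,0],[0.048,-0.016,0,0,0,0],[0.048,-0.016,0,0,0,0],[0.002,-0.001,0.04,0,0,0],[0,0,0.04,0,0,0],[0,0,0,0,0,0],[0,0,0,0,0,0]]]'; python3 - <<'E'
from h import *
snap('wrist','w6')
E
```

```text
clock: 12.6
tool_pos: [0.4516, 0.2209, 0.103]
eef_rot: [0.615, 0.789, -0.0, 0.0]
contact_force: [0.3, 0.5, 0.1]
opening: 1.001
finger_force: 0.0
```

View pics/w6.png

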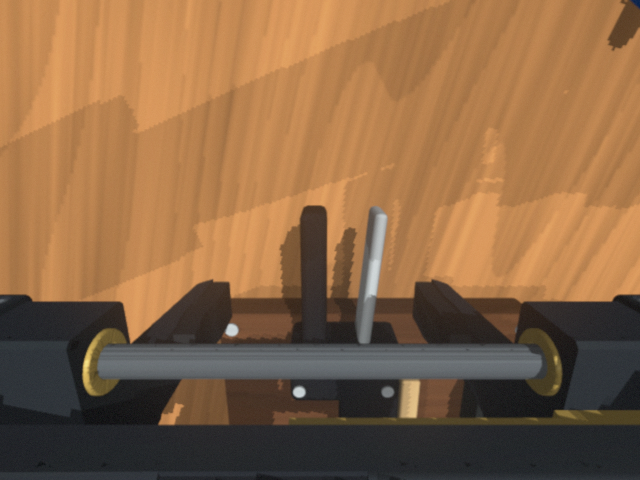

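w6: grip (columns 302–327) and trigger (around 362–386) lie between the open fingers, with clearance on both sides.

```bash
python3 -m jog '[[[0,-0.001,0.02,0,0,0],[0,0,0.02,0,0,0],[0,0,0.02,0,0,0],[0,0,0.015,0,0,0],[0,0,0,0,0,0]]]'; python3 -m jog '[[[0,0,0,0,0,0],[0,0,0,0,0,0],[0,0,0,0,0,0],[0,0,0,0,0,0],[0,0,0,0,0,0],[0,0,0,0,0,0],[0,0,0,0,0,0],[0,0,0,0,0,0],[0,0,0,0,0,0],[0,0,0,0,0,0]]]' 0.02 10
```

```text
clock: 13.28
tool_pos: [0.4505, 0.221, 0.0277]
eef_rot: [0.615, 0.789, -0.0, -0.0]
contact_force: [0.3, -1.6, -0.1]
opening: 1.003
finger_force: 0.0
clock: 14.52
tool_pos: [0.4519, 0.2217, 0.0281]
eef_rot: [0.614, 0.789, 0.001, 0.001]
contact_force: [3.4, 2.8, 3.3]
opening: 0.307
finger_force: 10.1
```

```bash
O='0.082'; Z='[[[0,0,0,0,0,0],[0,0,0,0,0,0],[0,0,0,0,0,0],[0,0,0,0,0,0],[0,0,0,0,0,0],[0,0,0,0,0,0],[0,0,0,0,0,0],[0,0,0,0,0,0],[0,0,0,0,0,0]]]'
python3 -m jog '[[[0,0,0,0,0,0],[0,0,0,0,0,0],[0,0,0,0,0,0],[0,0,0,0,0,0],[0,0,0,0,0,0],[0,0,0,0,0,0],[0,0,0,0,0,0],[0,0,0,0,0,0]]]' 0.082 10
python3 -m jog '[[[0,0,0,0,0,0],[0,0,0,0,0,0],[0,0,0,0,0,0],[0,0,0,0,0,0],[0,0,0,0,0,0],[0,0,0,0,0,0],[0,0,0,0,0,0],[0,0,0,0,0,0],[0,0,0,0,0,0]]]' 0.02 10
python3 -m jog '[[[0,0,0,0,0,0],[0,0,0,0,0,0],[0,0,0,0,0,0],[0,0,0,0,0,0],[0,0,0,0,0,0],[0,0,0,0,0,0],[0,0,0,0,0,0],[0,0,0,0,0,0]]]' 0.082 10
python3 - <<'E'
from h import *
a=snap('scene','s1')['frame'];b=snap('top','t1')['frame']
f=lambda x:cv2.resize(x[:,:,::-1],None,fx=4,fy=4,interpolation=2)
cv2.imwrite('pics/st.png',np.hstack([f(a[205:305,310:410]),f(b[190:290,235:335])]))
E
```

```text
clock: 15.52
tool_pos: [0.4505, 0.221, 0.0277]
eef_rot: [0.615, 0.789, 0.0, -0.0]
contact_force: [1.3, -0.1, 0.2]
opening: 0.934
finger_force: 0.0
clock: 16.65
tool_pos: [0.4518, 0.2218, 0.0279]
eef_rot: [0.614, 0.789, 0.001, 0.001]
contact_force: [4.4, 3.9, -1.9]
opening: 0.312
finger_force: 10.1
clock: 17.65
tool_pos: [0.4504, 0.2211, 0.0277]
eef_rot: [0.615, 0.789, 0.0, -0.0]
contact_force: [-0.4, 0.1, -0.9]
opening: 0.929
finger_force: 0.0
```

View pics/st.png

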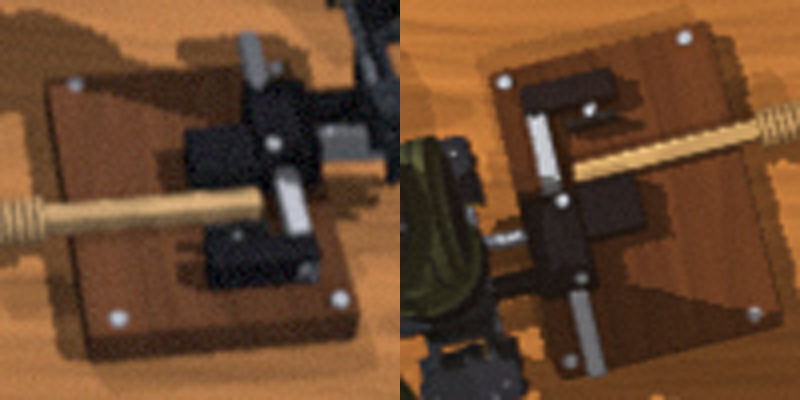

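The crop shows the jaw advancing tooth by tooth with the dipper still in place. Four more full pumps follow.

```bash
python3 -m jog '[[[0,0,0,0,0,0],[0,0,0,0,0,0],[0,0,0,0,0,0],[0,0,0,0,0,0],[0,0,0,0,0,0],[0,0,0,0,0,0],[0,0,0,0,0,0],[0,0,0,0,0,0],[0,0,0,0,0,0]]]' 0.02 10 | grep -E 'open|fing'
python3 -m jog '[[[0,0,0,0,0,0],[0,0,0,0,0,0],[0,0,0,0,0,0],[0,0,0,0,0,0],[0,0,0,0,0,0],[0,0,0,0,0,0],[0,0,0,0,0,0],[0,0,0,0,0,0]]]' 0.082 10 | grep open
python3 -m jog '[[[0,0,0,0,0,0],[0,0,0,0,0,0],[0,0,0,0,0,0],[0,0,0,0,0,0],[0,0,0,0,0,0],[0,0,0,0,0,0],[0,0,0,0,0,0],[0,0,0,0,0,0],[0,0,0,0,0,0]]]' 0.02 10 | grep -E 'open|fing'
python3 -m jog '[[[0,0,0,0,0,0],[0,0,0,0,0,0],[0,0,0,0,0,0],[0,0,0,0,0,0],[0,0,0,0,0,0],[0,0,0,0,0,0],[0,0,0,0,0,0],[0,0,0,0,0,0]]]' 0.082 10 | grep open
python3 -m jog '[[[0,0,0,0,0,0],[0,0,0,0,0,0],[0,0,0,0,0,0],[0,0,0,0,0,0],[0,0,0,0,0,0],[0,0,0,0,0,0],[0,0,0,0,0,0],[0,0,0,0,0,0],[0,0,0,0,0,0]]]' 0.02 10 | grep -E 'open|fing'
python3 -m jog '[[[0,0,0,0,0,0],[0,0,0,0,0,0],[0,0,0,0,0,0],[0,0,0,0,0,0],[0,0,0,0,0,0],[0,0,0,0,0,0],[0,0,0,0,0,0],[0,0,0,0,0,0]]]' 0.082 10 | grep open
python3 -m jog '[[[0,0,0,0,0,0],[0,0,0,0,0,0],[0,0,0,0,0,0],[0,0,0,0,0,0],[0,0,0,0,0,0],[0,0,0,0,0,0],[0,0,0,0,0,0],[0,0,0,0,0,0],[0,0,0,0,0,0]]]' 0.02 10 | grep -E 'open|fing'
python3 -m jog '[[[0,0,0,0,0,0],[0,0,0,0,0,0],[0,0,0,0,0,0],[0,0,0,0,0,0],[0,0,0,0,0,0],[0,0,0,0,0,0],[0,0,0,0,0,0],[0,0,0,0,0,0]]]' 0.082 10 | grep -E 'open|clock'
python3 - <<'E'
from h import *
a=snap('scene','s2')['frame'];b=snap('top','t2')['frame']
f=lambda x:cv2.resize(x[:,:,::-1],None,fx=4,fy=4,interpolation=2)
cv2.imwrite('pics/st2.png',np.hstack([f(a[205:305,310:410]),f(b[190:290,235:335])]))
E
```

```text
opening: 0.314
finger_force: 10.1
opening: 0.932
opening: 0.308
finger_force: 10.1
opening: 0.929
opening: 0.313
finger_force: 10.1
opening: 0.931
opening: 0.307
finger_force: 10.1
clock: 26.25
opening: 0.932
```

View pics/st2.png

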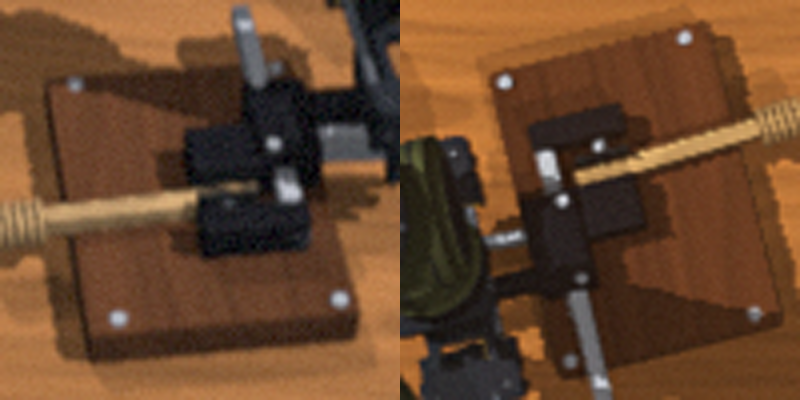

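The pad is now up to the handle and the dipper is still straight. Seventh squeeze next, held.

```bash
python3 -m jog '[[[0,0,0,0,0,0],[0,0,0,0,0,0],[0,0,0,0,0,0],[0,0,0,0,0,0],[0,0,0,0,0,0],[0,0,0,0,0,0],[0,0,0,0,0,0],[0,0,0,0,0,0],[0,0,0,0,0,0],[0,0,0,0,0,0],[0,0,0,0,0,0],[0,0,0,0,0,0]]]' 0.02 10
python3 - <<'E'
from h import *
a=snap('scene','s3')['frame'];b=snap('top','t3')['frame']
f=lambda x:cv2.resize(x[:,:,::-1],None,fx=4,fy=4,interpolation=2)
cv2.imwrite('pics/st3.png',np.hstack([f(a[205:305,310:410]),f(b[190:290,235:335])]))
E
```

```text
clock: 27.85
tool_pos: [0.4531, 0.2223, 0.0279]
eef_rot: [0.614, 0.789, 0.002, 0.001]
contact_force: [5.1, 3.1, -4.2]
opening: 0.342
finger_force: 10.0
```

View pics/st3.png

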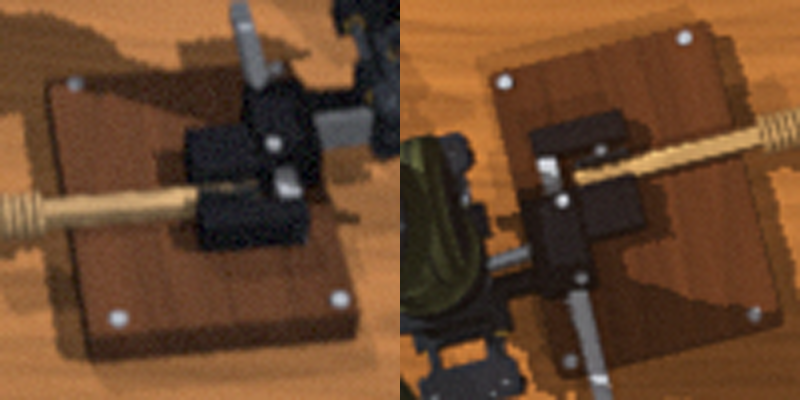

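Squeeze is stopped at 30 mm opening instead of 27, so the pad is pressing. The dipper is straight and seated against the fixed jaw. I'll firm up slightly within the advised range, then hand in.

```bash
python3 -m jog '[[[0,0,0,0,0,0],[0,0,0,0,0,0],[0,0,0,0,0,0],[0,0,0,0,0,0],[0,0,0,0,0,0],[0,0,0,0,0,0],[0,0,0,0,0,0],[0,0,0,0,0,0]]]' 0.02 12
```

```text
clock: 28.95
tool_pos: [0.4529, 0.2223, 0.0279]
eef_rot: [0.614, 0.789, 0.002, 0.001]
contact_force: [5.3, 2.2, -2.8]
opening: 0.336
finger_force: 12.0
```

```bash
python3 -c "
from plant import *
print(finish_job())"
```

```text
the job is handed in; nothing more can be done
None
```

I handed the job in at 29 s: the dipper lies flat across the clamp with its head past the open edge, and the gripper holds the trigger squeezed at 12 N, an estimated 8–21 N at the pad that I had no way to read directly; the verdict was not returned.

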